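# Pulley wheels onto the storage spindle

## Task

Put the four loose pulley wheels away on the upright spindle of the green stand, one after another by size: the large black one at the bottom, then the brass one, then the red one, and the small white one on top. Each must lie flat on the one below with the spindle through its hole, and the tin, the bottle, the jar and the tools must be left where they are.

Things in the scene. Friction and masses are not known exactly. Their poses are not given: they have to be found in the camera images.
- black_wheel_center (a point): black plastic, the largest of the four pulley wheels: a flat disc 62 mm in diameter and 14 mm thick with a 20 mm hole through its middle and a shallow decorative V groove in the rim (grip it across the rim as a plain disc); lies flat and loose on the bench. The point is its centre, half-way up, 7 mm above what it lies on; z is the wheel's axis
- brass_wheel_center (a point): yellow brass, the second largest of the four pulley wheels: a flat disc 54 mm in diameter and 14 mm thick with a 20 mm hole through its middle and a shallow decorative V groove in the rim (grip it across the rim as a plain disc); lies flat and loose on the bench. The point is its centre, half-way up, 7 mm above what it lies on; z is the wheel's axis
- red_wheel_center (a point): red plastic, the third of the four pulley wheels: a flat disc 46 mm in diameter and 14 mm thick with a 20 mm hole through its middle and a shallow decorative V groove in the rim (grip it across the rim as a plain disc); lies flat and loose on the bench. The point is its centre, half-way up, 7 mm above what it lies on; z is the wheel's axis
- white_wheel_center (a point): white plastic, the smallest of the four pulley wheels: a flat disc 38 mm in diameter and 14 mm thick with a 20 mm hole through its middle and a shallow decorative V groove in the rim (grip it across the rim as a plain disc); lies flat and loose on the bench. The point is its centre, half-way up, 7 mm above what it lies on; z is the wheel's axis
- spindle_stand: the storage spindle, fixed to the bench: a round green base 84 mm in diameter and 10 mm thick with one upright steel spindle in its middle, 10 mm in diameter, rising to 62 mm above the bench, its top 5 mm tapered to 5 mm diameter. Origin on the spindle's axis at bench height, z up. The wheels go over the spindle with 5 mm of play all round; the first lies on the base's top, 10 mm above the bench, and each next one on the wheel below, 14 mm higher
- parts_tin_center (a point): bystander: a low round aluminium tin with a blue lid, 40 mm in diameter, 22 mm high; the point is its centre, half-way up
- oil_bottle_center (a point): bystander: a small yellow plastic oil bottle with a pointed spout, 36 mm in diameter, 78 mm high, standing; the point is half-way up
- screw_jar_center (a point): bystander: an amber glass screw jar with a steel lid, 48 mm in diameter, 58 mm high, standing; the point is half-way up
- screwdriver: bystander: a screwdriver with an orange handle, 160 mm long, lying on the bench nearest the robot; origin about the middle of its underside, x along it towards the tip
- wrench: bystander: a steel wrench, 150 mm long, lying on the bench nearest the robot; origin about the middle of its underside, x along it
Not all that is in view belongs to the job. What is meant by the part that bears brass_wheel_center is not purple or turquoise, and is the smaller of those in its own colour.

How it is judged (in metres and radians):
On the way, in this order (a step that is already met when the one before it is completed fails the run):
1. the black wheel lies flat in its place on the spindle (lowest) (horizontal distance between black_wheel_center and spindle_stand below 0.008 m and z of black_wheel_center in the frame of spindle_stand between 0.013 and 0.021 m and angle between the z axis of black_wheel_center and the z axis of spindle_stand, either way round below 0.12 rad), for 0.2 s.
2. the brass wheel lies flat in its place on the spindle (second) (horizontal distance between brass_wheel_center and spindle_stand below 0.008 m and z of brass_wheel_center in the frame of spindle_stand between 0.027 and 0.035 m and angle between the z axis of brass_wheel_center and the z axis of spindle_stand, either way round below 0.12 rad), for 0.2 s.
3. the red wheel lies flat in its place on the spindle (third) (horizontal distance between red_wheel_center and spindle_stand below 0.008 m and z of red_wheel_center in the frame of spindle_stand between 0.041 and 0.049 m and angle between the z axis of red_wheel_center and the z axis of spindle_stand, either way round below 0.12 rad), for 0.2 s.
4. the white wheel lies flat in its place on the spindle (top) (horizontal distance between white_wheel_center and spindle_stand below 0.008 m and z of white_wheel_center in the frame of spindle_stand between 0.055 and 0.063 m and angle between the z axis of white_wheel_center and the z axis of spindle_stand, either way round below 0.12 rad), for 0.2 s.
At the end, for the whole second after the job is handed in: All four wheels are on the spindle, from the bottom up black, brass, red, white: each wheel's centre within 8 mm of the spindle's axis, at the height of its layer (17, 31, 45 and 59 mm above the bench) within 4 mm, flat within 0.12 rad, released and at rest (all of step 1 and all of step 2 and all of step 3 and all of step 4 and linear speed of each of black_wheel, brass_wheel, red_wheel, white_wheel below 0.02 m/s); the robot touches nothing.
It fails at once if the parts tin is moved from its place by more than 25 mm (distance of parts_tin_center from where it was at the start of the episode above 0.025 m).
It fails at once if the oil bottle is moved from its place by more than 25 mm (distance of oil_bottle_center from where it was at the start of the episode above 0.025 m).
It fails at once if the screw jar is moved from its place by more than 25 mm (distance of screw_jar_center from where it was at the start of the episode above 0.025 m).
It fails at once if the screwdriver is moved from its place by more than 25 mm (distance of screwdriver from where it was at the start of the episode above 0.025 m).
It fails at once if the wrench is moved from its place by more than 25 mm (distance of wrench from where it was at the start of the episode above 0.025 m).
It also fails if it takes over 104 s, if anything falls off the work surface, if the arm or the gripper's body presses on something with over 40 N, if the wrist force passes 120 N, or if a joint passes its speed limit or range.

## Robot

A 7-joint arm with a two-finger parallel gripper is mounted at the origin on the work surface. World frame = base frame: x ahead of the robot, y to its left, z up, the work surface at z = 0. Lengths are in m, angles in degrees, forces in N, time in s.
With the tool pointing down it reaches from about 0.425 to 0.925 m from the base axis. Payload 6.8 kg.
Tool frame: the origin (TCP) lies between the finger pads; the fingertips stand 19 mm ahead of it and the grasp point (between the pads) is the TCP; z points along the fingers, y is the direction in which the jaws open and shut (so a half turn about z gives the same grasp; the last joint's range is limited). The gripper opens to 85 mm and grips with 20 to 120 N. Pads are 22 mm wide; open, the fingers measure 114 mm over their backs; the gripper's body (76 mm by 85 mm) begins 54 mm behind the grasp point. The pads swing forward as they close: fully open they stand 13 mm farther back than shut.
Start: joints at [61.358, 27.33, 1.283, 89.118, -0.659, 63.558, -4.761], TCP at [0.258, -0.624, 0.25] pointing down, gripper open.
Joint ranges: [-169.35, 169.35], [-19.33, 120.38], [-80.79, 83.38], [13.8, 139.57], [-78.32, 258.32], [9.67, 109.79], [-169.56, 169.56]. Speed limits (degrees/s): [136.94, 136.94, 180, 180, 180, 180, 180].

## Interface

Orientations are given as [roll, pitch, yaw] about the fixed x, y, z axes, in that order (R = Rz(yaw) Ry(pitch) Rx(roll)).
In Python, from plant import r, grab_frame, calibration, workorder, search_frame gives the robot as it stands. The module is installed in compiled form; this text tells all that it offers.
- The arm moves only by the tool step_arm, never from a script. Its argument "series" is one flat list of numbers, 7 for each row, row after row: the shift along the tool's x, y, z in units of 50 mm (1.0 is 50 mm), then the turn, a rotation vector about the tool's x, y, z in units of 10 degrees (1.0 is 10 degrees), then the opening, from 0 (shut) to 1 (fully open). In form: [tx, ty, tz, rx, ry, rz, jaw, tx, ty, tz, rx, ry, rz, jaw, ...]. A call has 1 to 8 rows; each row is the pose to reach, as a shift and turn from the pose measured when the call began, along the tool's axes at that moment; what a row does not reach only later rows make up. A row lasts 1/8 s, in which the tool goes at most 62.5 mm and 10.7 degrees, less where a joint would pass 70% of its speed; a pose out of reach is approached as far as the arm can. A call with a gripper value outside its range is refused whole. The fingers move at their own pace and stop on an object; "newtons" is the grip in N (left out, the last holds). Time passes only in rows, so rows that repeat a pose let the fingers close. It gives the time, the measured TCP pose, the force and the opening at its end, in the units of the state.
- r.read_state(): the state, without advancing time (a new reading comes with each control period).
- grab_frame(name): name is "scene" or "top" or "wrist"; returns (picture, depth): 480x640x3 uint8, red, green, blue; 480x640 float32, m along the optical axis (not along the pixel's ray), 0 where there is no reading.
- calibration(name): a dict with "K" (3x3 intrinsics, pixels), "R" (3x3) and "t" (3): a world point X has camera coordinates R X + t. Camera axes: x right, y down, z forward; pixel columns grow to the right and rows downward; lengths in m; the calibration is good to about 2 mm. A picture is of the moment at which its call begins: read the wrist's pose just before it. calibration takes no time and is no camera call; for the wrist camera it gives the pose at the moment of the call.
- workorder.job_done(): hands the job in, once; it reports no verdict.
Trained networks look in the newest picture that a camera, given by its name, has taken for a name from the list of things; names that differ only in an ending like _2 or _b are one class to them, and where a whole thing is asked for, a point or a joint stands for the part that bears it (a point fixed in the world has none). Each returns a list of dicts, best first, with "confidence" (0 to 1); they miss things now and then, are a little off and sometimes report something else, mostly with a low value. They report only what shows in the picture. A call takes as long as a camera call. They do not tell look-alikes from the thing itself.
- search_frame(name, camera): "bbox" ([left, top, right, bottom] in pixels, round what is visible of it).
The state is a dict: "time_s": time; "joint_pos": joint angles; "qvel": joint speeds; "joint_torque": joint torques, N m; "position": TCP position; "ee_rot": TCP orientation; "force": force on the tool from outside, world axes, zero at the start; "moment": the same for the moment, N m; "grip_width": finger opening in m.
Only numpy, scipy, OpenCV 4.12 (cv2) and the standard library are available. Lean on these libraries where they do the work, as an engineer would, in place of code of your own. Each camera call takes 0.05 s, during which the arm holds its last target.

## Working session

There is one attempt and no reset: what is moved stays moved. The work goes in short steps, Python scripts to look and compute and a tool call to move; the robot and the scene stay as the last step left them, time stands still between calls to the robot, and variables do not carry over. Pictures are saved under pics/ and viewed, and the job is handed in when it is done.

Besides the shell and the picture viewer there is one more tool, called after ">>>" as name(argument=value, ...) on one line, values as JSON. step_arm: Moves the arm, as the interface text tells. Its arguments: {"type":"object","properties":{"series":{"type":"array","items":{"type":"number"}},"newtons":{"type":"number"}},"required":["series"]}

```bash
mkdir -p pics
python3 - <<'E'
from plant import r, grab_frame, calibration, search_frame
import cv2,numpy as np
s=r.read_state(); print(s)
for n in ["scene","top"]:
    p,d=grab_frame(n); cv2.imwrite(f"pics/{n}0.png",p[:,:,::-1]); np.savez(f"{n}0.npz",p=p,d=d)
    c=calibration(n); print(n,c, (-c["R"].T@c["t"]))
    for k in ["black_wheel_center","brass_wheel_center","red_wheel_center","white_wheel_center","spindle_stand"]:
        print(k,[(x["bbox"],round(x["confidence"],2)) for x in search_frame(k,n)])
print(r.read_state()["time_s"])
E
```

```text
{'time_s': 0.0, 'joint_pos': array([61.3566255 , 27.37662126,  1.28090898, 89.17998745, -0.6589999 ,
       63.55845481, -4.76331493]), 'qvel': array([ 0.0302556 , -0.03426997, -0.12331533, -0.01004216, -0.03240221,
        0.07250166,  0.01562794]), 'joint_torque': array([ 6.33341242e-04, -5.96463454e+01,  1.60805717e+00, -2.81207514e+01,
        1.23662793e-02,  9.29043337e-03, -2.15229426e-05]), 'position': array([ 0.25752156, -0.62332136,  0.249304  ]), 'ee_rot': array([-1.79892623e+02,  8.41075625e-03,  2.24480152e+01]), 'force': array([-0.30339872, -0.20063122, -0.80687987]), 'moment': array([-0.01177677,  0.01427551,  0.00251172]), 'grip_width': 0.085217473150813}
scene {'K': array([[520.87842676,   0.        , 318.21878809],
       [  0.        , 520.87842676, 239.93696611],
       [  0.        ,   0.        ,   1.        ]]), 'R': array([[-0.89505275,  0.44581905,  0.01122252],
       [ 0.28640434,  0.59392759, -0.75181286],
       [-0.34183786, -0.66969799, -0.65928103]]), 't': array([ 0.47791941, -0.08054248,  1.20896397])} [0.86410045 0.64441156 0.73113068]
black_wheel_ce
[... 564 characters left out ...]
435],
       [  0.        ,   0.        ,   1.        ]]), 'R': array([[-0.01618831, -0.99964176,  0.02131399],
       [-0.98142372,  0.01181044, -0.19148888],
       [ 0.19116855, -0.02401793, -0.98126333]]), 't': array([-0.04400386,  0.51565435,  0.86847258])} [ 0.33933842 -0.02921928  0.95188027]
black_wheel_center [([329.9, 165.1, 360.8, 195.7], 0.75)]
brass_wheel_center [([467.4, 247.2, 505.0, 281.4], 0.95), ([411.3, 251.0, 435.9, 274.7], 0.74), ([382.0, 204.1, 408.9, 230.4], 0.66), ([419.5, 308.8, 456.3, 346.3], 0.57)]
red_wheel_center [([207.8, 188.2, 237.8, 216.0], 0.7)]
white_wheel_center [([270.7, 256.1, 291.9, 277.5], 0.57)]
spindle_stand [([148.6, 246.3, 193.3, 290.3], 0.59)]
0.6
```

View pics/scene0.png

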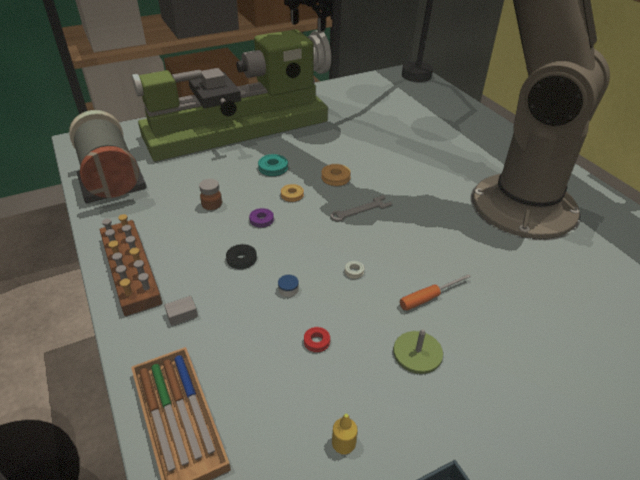

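View pics/top0.png

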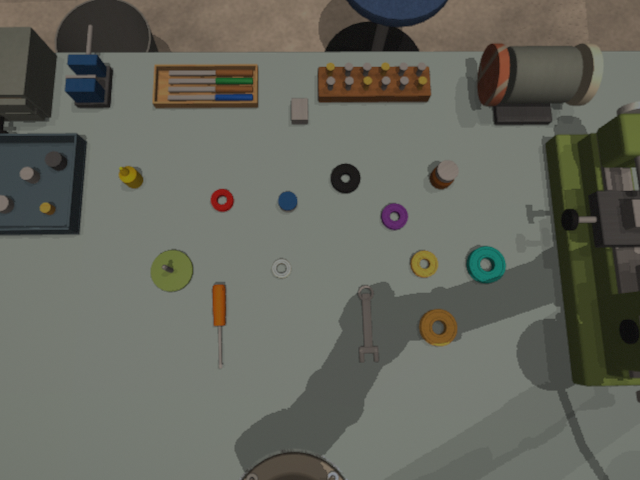

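Top view: red (222,200), black (345,178), white (281,268), stand (172,270). There are two yellow wheels, at (424,264) and a larger, more orange one at (438,327). The purple and turquoise wheels are decoys.

```bash
cat > h.py <<'E'
import numpy as np, cv2
from scipy.optimize import least_squares
def cloud(d,c):
    v,u=np.mgrid[0:480,0:640]; K=c["K"]
    P=np.stack([(u-K[0,2])/K[0,0]*d,(v-K[1,2])/K[1,1]*d,d],-1)
    return (P-c["t"])@c["R"]
def ray_plane(u,v,z,c):
    K=c["K"]; q=c["R"].T@np.array([(u-K[0,2])/K[0,0],(v-K[1,2])/K[1,1],1.]); o=-c["R"].T@c["t"]
    return o+q*(z-o[2])/q[2]
def proj(X,c):
    q=c["R"]@np.asarray(X)+c["t"]; q=c["K"]@q; return q[:2]/q[2]
E
python3 - <<'E'
from h import *
from plant import calibration
c=calibration("top"); z=np.load("top0.npz"); W=cloud(z["d"],c)
print("bench z", np.median(W[300:310,300:330,2]))
for n,b in dict(black=[329.9,165.1,360.8,195.7],yellowS=[411.3,251,435.9,274.7],yellowL=[419.5,308.8,456.3,346.3],red=[207.8,188.2,237.8,216],white=[270.7,256.1,291.9,277.5],stand=[148.6,246.3,193.3,290.3],purple=[382,204,408.9,230.4],tin=[277,190,299,212],bottle=[118,164,144,190],jar=[428,158,460,190],driver=[210,280,228,368],wrench=[355,283,380,364]).items():
    l,t,r_,bt=[int(round(x)) for x in b]
    S=W[t-3:bt+4,l-3:r_+4].reshape(-1,3); h=S[:,2]; 
    m=h>(0.005 if n in("stand","driver","wrench") else 0.008)
    Q=S[m]; print(n,m.sum(),"ztop",np.percentile(h[m],[50,95]).round(4),"x",Q[:,0].min().round(3),Q[:,0].max().round(3),"y",Q[:,1].min().round(3),Q[:,1].max().round(3),"bboxctr",ray_plane((b[0]+b[2])/2,(b[1]+b[3])/2,0.01,c).round(4), "mid",((Q[:,:2].min(0)+Q[:,:2].max(0))/2).round(4))
E
```

```text
bench z 0.00027229707182572995
black 621 ztop [0.0141 0.017 ] x 0.339 0.682 y -0.144 -0.029 bboxctr [ 0.6467 -0.1155  0.01  ] mid [ 0.5108 -0.0866]
yellowS 497 ztop [0.0141 0.017 ] x 0.339 0.496 y -0.296 -0.029 bboxctr [ 0.4715 -0.2689  0.01  ] mid [ 0.4174 -0.1624]
yellowL 969 ztop [0.0186 0.0218] x 0.307 0.379 y -0.324 -0.029 bboxctr [ 0.3427 -0.2895  0.01  ] mid [ 0.343  -0.1764]
red 334 ztop [0.0142 0.0171] x 0.339 0.631 y -0.029 0.163 bboxctr [0.6026 0.1376 0.01  ] mid [0.4852 0.0669]
white 210 ztop [0.0142 0.0174] x 0.339 0.482 y -0.029 0.037 bboxctr [0.4672 0.018  0.01  ] mid [0.4109 0.0037]
stand 1407 ztop [0.0102 0.015 ] x 0.339 0.504 y -0.029 0.287 bboxctr [0.4672 0.2375 0.01  ] mid [0.4218 0.129 ]
purple 476 ztop [0.0144 0.0173] x 0.339 0.595 y -0.239 -0.029 bboxctr [ 0.5668 -0.2164  0.01  ] mid [ 0.4671 -0.1343]
tin 306 ztop [0.0221 0.025 ] x 0.339 0.62 y -0.029 0.024 bboxctr [0.6035 0.004  0.01  ] mid [ 0.4796 -0.0027]
bottle 383 ztop [0.0452 0.0728] x 0.339 0.67 y -0.029 0.341 bboxctr [0.6581 0.3275 0.01  ] mid [0.5047 0.1557]
jar 599 ztop [0.0573 0.0611] x 0.339 0.67 y -0.336 -0.029 bboxctr [ 0.6588 -0.3232  0.01  ] mid [ 0.5049 -0.1825]
driver 686 ztop [0.0224 0.0272] x 0.274 0.432 y -0.029 0.161 bboxctr [0.3564 0.1397 0.01  ] mid [0.3526 0.0658]
wrench 725 ztop [0.0077 0.0107] x 0.279 0.439 y -0.168 -0.029 bboxctr [ 0.3527 -0.1509  0.01  ] mid [ 0.3588 -0.0988]
```

```bash
cat >> h.py <<'E'
def disc(W,p,b,D,zt):
    # color segmentation against bench inside padded box, ellipse fit -> ; plus depth fit
    l,t,r_,bt=[int(round(x)) for x in b]; l-=4;t-=4;r_+=5;bt+=5
    S=W[t:bt,l:r_].reshape(-1,3); m=(abs(S[:,2]-zt)<0.005)&(abs(S[:,0])+abs(S[:,1])>0.05)
    Q=S[m][:,:2]; c0=np.median(Q,0); Q=Q[np.linalg.norm(Q-c0,axis=1)<D*0.65]
    h=cv2.convexHull((Q*1e4).astype(np.float32)).reshape(-1,2)/1e4
    (cx,cy),rad=cv2.minEnclosingCircle((Q*1e4).astype(np.float32))
    f=least_squares(lambda x:np.linalg.norm(h-x[:2],axis=1)-x[2],[*c0,D/2],loss="soft_l1",f_scale=.001).x
    return f.round(4),(round(cx/1e4,4),round(cy/1e4,4),round(rad/1e4,4)),len(Q)
E
python3 - <<'E'
from h import *
from plant import calibration
bb=dict(top=dict(black=[329.9,165.1,360.8,195.7],yellowS=[411.3,251,435.9,274.7],yellowL=[419.5,308.8,456.3,346.3],red=[207.8,188.2,237.8,216],white=[270.7,256.1,291.9,277.5],stand=[148.6,246.3,193.3,290.3],tin=[277,190,299,212]),
scene=dict(black=[226,244,257,267],yellowS=[277.6,181.6,305.6,201.9],yellowL=[318.7,161.4,350.8,187.5],red=[304,328,330,353],white=[345.7,260,363,280],stand=[392.6,331.7,442.2,370.3]))
D=dict(black=.062,yellowS=.054,yellowL=.07,red=.046,white=.038,stand=.084,tin=.04); Z=dict(stand=.01,tin=.022,yellowL=.0186)
for n in bb:
  c=calibration(n); z=np.load(n+"0.npz"); W=cloud(z["d"],c)
  for k,b in bb[n].items(): print(n,k,D[k]/2,*disc(W,z["p"],b,D[k],Z.get(k,.014)))
E
```

```text
top black 0.031 [ 0.6516 -0.1143  0.0309] (0.6516, -0.1148, 0.0314) 612
top yellowS 0.027 [ 0.4693 -0.2684  0.0267] (0.4692, -0.2685, 0.0273) 490
top yellowL 0.035 [ 0.3432 -0.2879  0.0358] (0.3434, -0.2882, 0.0363) 942
top red 0.023 [0.6068 0.1409 0.0227] (0.6069, 0.141, 0.0234) 323
top white 0.019 [0.464  0.0191 0.0186] (0.4639, 0.0193, 0.0189) 206
top stand 0.042 [0.463  0.2379 0.0417] (0.4635, 0.2433, 0.0473) 1336
top tin 0.02 [0.6003 0.0057 0.0193] (0.6003, 0.0061, 0.0199) 290
scene black 0.031 [ 0.652  -0.1136  0.0312] (0.6527, -0.1136, 0.0325) 492
scene yellowS 0.027 [ 0.4694 -0.2678  0.0273] (0.4694, -0.2669, 0.0288) 246
scene yellowL 0.035 [ 0.3425 -0.2869  0.0367] (0.3425, -0.2873, 0.0383) 381
scene red 0.023 [0.6072 0.1411 0.0232] (0.6075, 0.1407, 0.0242) 396
scene white 0.019 [0.4654 0.0211 0.0185] (0.4649, 0.0216, 0.0195) 179
scene stand 0.042 [0.4635 0.2388 0.0419] (0.463, 0.2392, 0.0431) 1503
```

Top and scene cameras agree within about 2 mm. The fitted radii (31, 27, 23 and 19 mm) match the four wheels, so the smaller yellow one is the brass wheel.

```bash
cat >> h.py <<'E'
from scipy.spatial.transform import Rotation as Ro
def go(st,X,yaw=0):
    R0=Ro.from_euler("xyz",st["ee_rot"],degrees=True); R1=Ro.from_euler("xyz",[180,0,yaw],degrees=True)
    d=R0.inv().apply(np.asarray(X)-st["position"])/.05; w=(R0.inv()*R1).as_rotvec(degrees=True)/10
    print("pos",st["position"].round(4),"rot",st["ee_rot"].round(2),"F",st["force"].round(1),"w",round(st["grip_width"],4),"t",st["time_s"])
    print("->",X,d.round(3),w.round(3))
E
python3 - <<'E'
from h import *
from plant import r
s=r.read_state()
go(s,[.30,-.50,.35],0); go(s,[.55,-.30,.30],0)
c=0
from plant import grab_frame
p,d=grab_frame("wrist"); cv2.imwrite("pics/w0.png",p[:,:,::-1])
E
```

```text
pos [ 0.2578 -0.6239  0.2503] rot [180.    -0.    22.45] F [ 0.2 -0.2  1.2] w 0.0854 t 0.6
-> [0.3, -0.5, 0.35] [ 1.727 -1.967 -1.994] [ 0.    -0.     2.245]
pos [ 0.2578 -0.6239  0.2503] rot [180.    -0.    22.45] F [ 0.2 -0.2  1.2] w 0.0854 t 0.6
-> [0.55, -0.3, 0.3] [ 7.875 -3.754 -0.994] [ 0.    -0.     2.245]
```

View pics/w0.png

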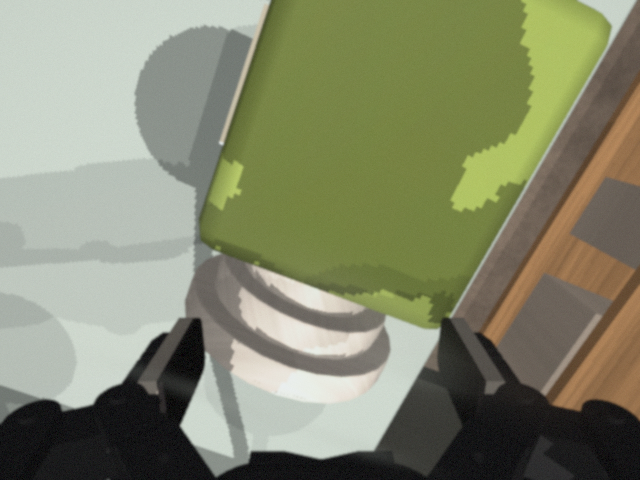

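The wrist view shows the gripper beside the lathe headstock, so I'll rise first and then cross.

>>> step_arm(series=[0,0,-1,0,0,0,1,0,0,-2,0,0,0,1,0.8,-0.9,-2,0,0,0.5,1,1.7,-1.9,-2,0,0,1,1,2.7,-2.5,-2,0,0,1.6,1,3.7,-3,-2,0,0,2.245,1,4.7,-3.5,-2,0,0,2.245,1,4.7,-3.5,-2,0,0,2.245,1])

```text
time_s: 1.65
position: [0.4119, -0.3678, 0.3506]
ee_rot: [-179.9, -0.1, 0.5]
force: [0.3, -1.1, -0.1]
grip_width: 0.0853
```

Run:
```python
from h import *
from plant import r
s=r.read_state(); go(s,[.652,-.114,.15],0)
```

```text
pos [ 0.4119 -0.3678  0.3506] rot [-1.7993e+02 -1.1000e-01  5.3000e-01] F [ 0.3 -1.1 -0.1] w 0.0853 t 1.65
-> [0.652, -0.114, 0.15] [ 4.841 -5.026  4.028] [-0.007 -0.01   0.053]
```

>>> step_arm(series=[0.8,-0.84,0.6,0,0,0,1,1.6,-1.68,1.2,0,0,0.05,1,2.4,-2.5,1.9,0,0,0.05,1,3.2,-3.35,2.6,0,0,0.05,1,4.0,-4.2,3.3,0,0,0.05,1,4.84,-5.03,4.03,0,0,0.05,0.85,4.84,-5.03,4.03,0,0,0.05,0.85,4.84,-5.03,4.03,0,0,0.05,0.85])

```text
time_s: 2.65
position: [0.6521, -0.1116, 0.1477]
ee_rot: [-179.8, 0.1, 0.2]
force: [-0.6, -0.9, 0.5]
grip_width: 0.0726
```

```bash
cat > wv.py <<'E'
import sys
from h import *
from plant import r,grab_frame,calibration
def wrist(tag):
    s=r.read_state(); c=calibration("wrist"); p,d=grab_frame("wrist"); cv2.imwrite(f"pics/{tag}.png",p[:,:,::-1]); np.savez(tag+".npz",p=p,d=d,**c)
    return s,c,p,d,cloud(d,c)
E
python3 - <<'E'
from wv import *
s,c,p,d,W=wrist("w1"); go(s,[.652,-.114,.03],0)
print("cam at",(-c["R"].T@c["t"]).round(4), (c["R"].T[:,2]).round(3))
print(proj([.652,-.114,.014],c))
Z=W[...,2]; print((d>0).mean())
v,u=np.nonzero((abs(Z-.014)<.006)&(d>0)&(abs(W[...,0]-.652)<.05)&(abs(W[...,1]+.114)<.05)); print(u.min(),u.max(),v.min(),v.max())
print(disc(W,p,[max(u.min(),4),max(v.min(),4),u.max(),v.max()],.062,.014))
# finger tips: lowest points near the camera
m=(d>0)&(d<.2); print("near pts z", np.percentile(Z[m],[0,1,5]) if m.any() else None)
E
```

```text
pos [ 0.6521 -0.1116  0.1477] rot [-1.7985e+02  5.0000e-02  2.3000e-01] F [-0.6 -0.9  0.5] w 0.0726 t 2.65
-> [0.652, -0.114, 0.03] [-1.000e-03  5.300e-02  2.355e+00] [-0.015  0.005  0.023]
cam at [ 0.7359 -0.1117  0.2716] [-0.324  0.    -0.946]
[324.57643963 230.7460622 ]
0.9961490885416666
278 371 184 273
(array([ 0.6519, -0.1141,  0.031 ]), (0.6518, -0.1143, 0.0313), 5973)
near pts z [0.13671606 0.14315253 0.15354047]
```

View pics/w1.png

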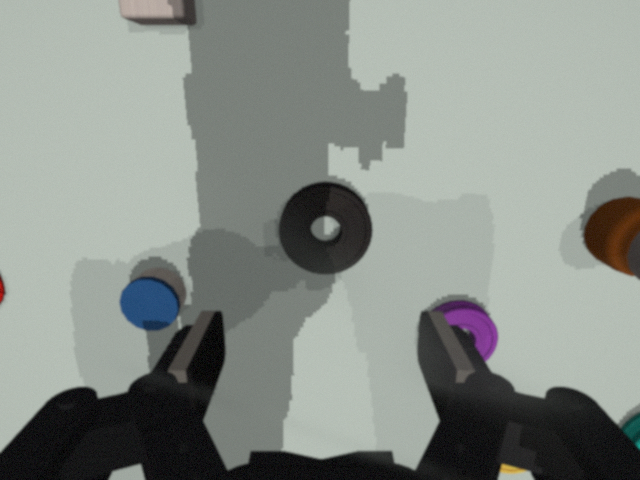

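Black wheel at (325,228) px. The wrist fit gives (0.652,-0.114), radius 31 mm, which agrees with the fixed cameras. Fingertips are about 11 mm ahead of the TCP at this opening. Descending now.

>>> step_arm(series=[0,0.05,1,0,0,0,0.85,0,0.05,1.8,0,0,0,0.85,0,0.05,2.3,0,0,0,0.85,0,0.05,2.6,0,0,0,0.85,0,0.05,2.63,0,0,0,0.85,0,0.05,2.63,0,0,0,0.85,0,0.05,2.63,0,0,0,0.85], newtons=40)

```text
time_s: 3.58
position: [0.6527, -0.1166, 0.0188]
ee_rot: [-180.0, -0.1, 0.1]
force: [-0.3, 0.0, 0.8]
grip_width: 0.0728
```

>>> step_arm(series=[0,0,0,0,0,0,0.6,0,0,0,0,0,0,0.6,0,0,0,0,0,0,0.6,0,0,0,0,0,0,0.6])

```text
time_s: 4.08
position: [0.6534, -0.1165, 0.0198]
ee_rot: [-180.0, -0.2, 0.1]
force: [-1.1, 0.7, 6.4]
grip_width: 0.0589
```

Run:
```python
from wv import *
s,c,p,d,W=wrist("w2"); go(s,[.652,-.114,.15],0)
```

```text
pos [ 0.6534 -0.1165  0.0198] rot [-1.7996e+02 -2.1000e-01  8.0000e-02] F [-1.1  0.7  6.4] w 0.0589 t 4.075
-> [0.652, -0.114, 0.15] [-0.017 -0.051 -2.604] [-0.004 -0.021  0.008]
```

View pics/w2.png

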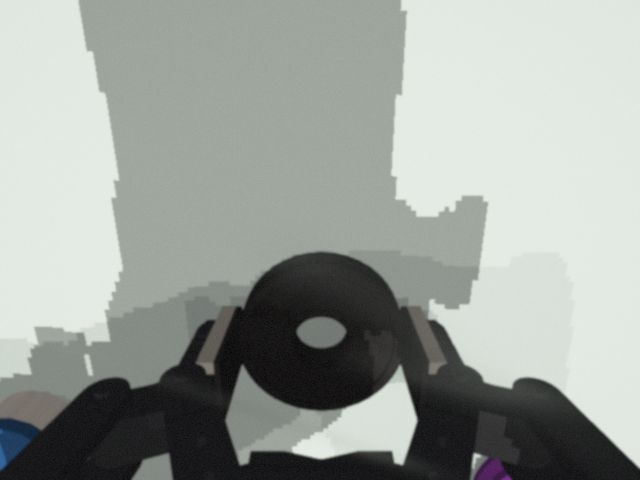

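>>> step_arm(series=[0,0,-0.03,0,0,0,0.5,0,0,-0.03,0,0,0,0.5,0,0,-0.03,0,0,0,0.5])

```text
time_s: 4.5
position: [0.653, -0.1165, 0.0209]
ee_rot: [-180.0, -0.2, 0.1]
force: [0.4, -0.1, -1.9]
grip_width: 0.0592
```

>>> step_arm(series=[0,0,-0.1,0,0,0,0.5,0,0,-0.3,0,0,0,0.5,0,0,-0.6,0,0,0,0.5,0,0,-0.6,0,0,0,0.5])

```text
time_s: 5.0
position: [0.6544, -0.1167, 0.0531]
ee_rot: [-180.0, -0.4, 0.1]
force: [0.4, -0.7, -1.3]
grip_width: 0.0591
```

Run:
```python
from wv import *
s,c,p,d,W=wrist("w3"); go(s,[.652,-.114,.15],0)
```

```text
pos [ 0.6544 -0.1167  0.0531] rot [-1.7999e+02 -3.9000e-01  7.0000e-02] F [ 0.4 -0.7 -1.3] w 0.0591 t 5.0
-> [0.652, -0.114, 0.15] [-0.035 -0.055 -1.937] [-0.001 -0.039  0.007]
```

View pics/w3.png

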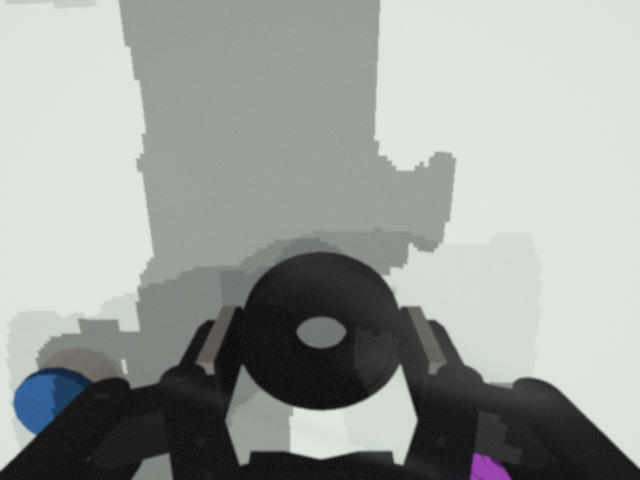

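Black wheel is held and has lifted with the gripper. Now its offset in the tool frame.

```bash
cat >> wv.py <<'E'
def held(s,W,d,D,top=None,box=None):
    "held disc fit: top-face points within the box; report centre in the tool axes"
    R0=Ro.from_euler("xyz",s["ee_rot"],degrees=True)
    T=R0.inv().apply((W-s["position"]).reshape(-1,3)).reshape(W.shape)
    m=(d>0)&(abs(T[...,1])<D/2+.004)&(abs(T[...,0])<.05)&(T[...,2]>-.005)&(T[...,2]<.022)
    if box is not None: mm=np.zeros_like(m); mm[box[1]:box[3],box[0]:box[2]]=1; m&=mm
    zt=np.median(T[m][:,2]); m&=abs(T[...,2]-zt)<.004
    Q=T[m]; h=cv2.convexHull((Q[:,:2]*1e4).astype(np.float32)).reshape(-1,2)/1e4
    f=least_squares(lambda x:np.linalg.norm(h-x[:2],axis=1)-x[2],[0,0,D/2],loss="soft_l1",f_scale=.001).x
    A=np.c_[Q[:,:2],np.ones(len(Q))]; pl=np.linalg.lstsq(A,Q[:,2],rcond=None)[0]
    print("held: tool centre",f.round(4),"top z",zt.round(4),"n",len(Q),"tilt deg",np.degrees(pl[:2]).round(2))
E
python3 - <<'E'
from wv import *
from plant import r
z=np.load("w3.npz"); s=r.read_state()
held(s,cloud(z["d"],z),z["d"],.062,box=[235,245,408,418])
go(s,[.4633,.2383,.22])
E
```

```text
held: tool centre [-0.0006  0.0004  0.0313] top z 0.0052 n 18149 tilt deg [ 0.17 -0.1 ]
pos [ 0.6537 -0.1166  0.0522] rot [-1.7998e+02 -3.0000e-01  7.0000e-02] F [ 0.2 -0.2 -2.5] w 0.0588 t 5.05
-> [0.4633, 0.2383, 0.22] [-3.782 -7.105 -3.373] [-0.002 -0.03   0.007]
```

>>> step_arm(series=[0,0,-1,0,0,0,0.5,0,0,-2,0,0,0,0.5,-0.4,-1,-2.4,0,0,0,0.5,-1,-2,-2.4,0,0,0,0.5,-1.6,-3,-2.4,0,0,0,0.5,-2.3,-4,-2.4,0,0,0,0.5,-3,-5,-2.4,0,0,0,0.5,-3.6,-5.6,-2.4,0,0,0,0.5])

```text
time_s: 6.05
position: [0.4708, 0.1658, 0.1714]
ee_rot: [-179.9, -0.3, 0.2]
force: [0.9, 1.4, -1.8]
grip_width: 0.0591
```

Run:
```python
from wv import *
from plant import r
go(r.read_state(),[.405,.2383,.15])
```

```text
pos [0.4708 0.1658 0.1714] rot [-179.93   -0.3     0.25] F [ 0.9  1.4 -1.8] w 0.0591 t 6.05
-> [0.405, 0.2383, 0.15] [-1.312 -1.455  0.423] [-0.007 -0.03   0.025]
```

>>> step_arm(series=[-0.7,-0.8,0.2,0,0,0,0.5,-1.31,-1.455,0.4,0,-0.03,0.03,0.5,-1.31,-1.455,0.4,0,-0.03,0.03,0.5,-1.31,-1.455,0.4,0,-0.03,0.03,0.5,-1.31,-1.455,0.4,0,-0.03,0.03,0.5])

```text
time_s: 6.68
position: [0.4061, 0.2373, 0.1513]
ee_rot: [-179.9, -0.0, -0.2]
force: [0.6, -0.5, -1.6]
grip_width: 0.0588
```

```bash
cat >> wv.py <<'E'
def spindle(W,d,zlo,zhi,guess=(.4633,.2383),rad=.03):
    m=(d>0)&(W[...,2]>zlo)&(W[...,2]<zhi)&(np.hypot(W[...,0]-guess[0],W[...,1]-guess[1])<rad)
    Q=W[m]; print("spindle pts",len(Q),"median",np.median(Q,0).round(4),"x",np.percentile(Q[:,0],[2,98]).round(4),"y",np.percentile(Q[:,1],[2,98]).round(4)); return Q
E
python3 - <<'E'
from wv import *
s,c,p,d,W=wrist("w4"); go(s,[.4633,.2383,.12],0)
spindle(W,d,.054,.075); spindle(W,d,.02,.055)
m=(d>0)&(abs(W[...,2]-.01)<.003)&(np.hypot(W[...,0]-.4633,W[...,1]-.2383)<.06); Q=W[m][:,:2]
h=cv2.convexHull((Q*1e4).astype(np.float32)).reshape(-1,2)/1e4
print(len(Q),least_squares(lambda x:np.linalg.norm(h-x[:2],axis=1)-x[2],[.463,.238,.042],loss="soft_l1",f_scale=.0007).x.round(4))
held(s,W,d,.062,box=[235,245,408,418])
E
```

```text
pos [0.4061 0.2373 0.1513] rot [-1.7994e+02 -3.0000e-02 -1.8000e-01] F [ 0.6 -0.5 -1.6] w 0.0588 t 6.675
-> [0.4633, 0.2383, 0.12] [ 1.144 -0.023  0.627] [-0.006 -0.003 -0.018]
spindle pts 304 median [0.4635 0.2384 0.0603] x [0.4588 0.4676] y [0.2342 0.2431]
spindle pts 92 median [0.4674 0.2385 0.0386] x [0.4646 0.4679] y [0.234 0.243]
13441 [0.463  0.2385 0.0417]
held: tool centre [-0.0012  0.0001  0.0313] top z 0.0061 n 18175 tilt deg [ 0.24 -0.12]
```

View pics/w4.png

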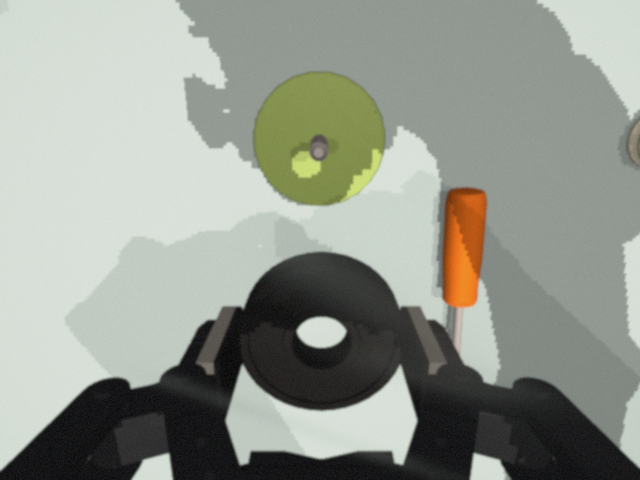

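Spindle tip at (319,148) px: axis (0.4633,0.2384), all cameras agreeing. Moving over it.

>>> step_arm(series=[0.6,0,0.2,0,0,0,0.5,1.16,-0.02,0.6,0,0,-0.02,0.5,1.16,-0.02,0.6,0,0,-0.02,0.5,1.16,-0.02,0.6,0,0,-0.02,0.5,1.16,-0.02,0.6,0,0,-0.02,0.5])

```text
time_s: 7.35
position: [0.4636, 0.2382, 0.1218]
ee_rot: [-179.9, -0.0, 0.0]
force: [-1.3, 0.2, -2.4]
grip_width: 0.0592
```

Run:
```python
from wv import *
s,c,p,d,W=wrist("w5"); go(s,[.4643,.2384,.031],0)
held(s,W,d,.062,box=[235,245,408,418])
```

```text
pos [0.4636 0.2382 0.1218] rot [-1.7993e+02 -4.0000e-02  3.0000e-02] F [-1.3  0.2 -2.4] w 0.0592 t 7.35
-> [0.4643, 0.2384, 0.031] [ 1.300e-02 -1.000e-03  1.816e+00] [-0.007 -0.004  0.003]
held: tool centre [-0.0012  0.0001  0.0313] top z 0.0061 n 18191 tilt deg [ 0.21 -0.09]
```

View pics/w5.png

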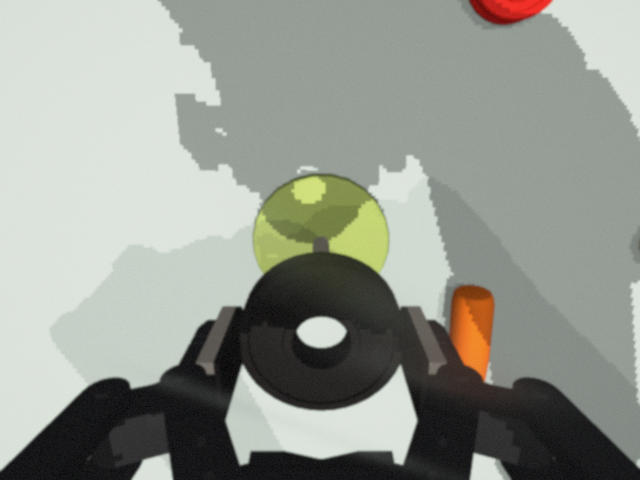

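>>> step_arm(series=[0.01,0,0.4,0,0,0,0.5,0.01,0,0.8,0,0,0,0.5,0.01,0,1.05,0,0,0,0.5,0.01,0,1.05,0,0,0,0.5])

```text
time_s: 7.9
position: [0.4636, 0.2382, 0.0689]
ee_rot: [-180.0, 0.0, 0.1]
force: [0.1, 0.9, -1.6]
grip_width: 0.0591
```

Run:
```python
from wv import *
s,c,p,d,W=wrist("w6"); go(s,[.4643,.2384,.031],0)
held(s,W,d,.062,box=[235,245,408,418])
spindle(W,d,.055,.075)
```

```text
pos [0.4636 0.2382 0.0689] rot [-1.7996e+02  2.0000e-02  7.0000e-02] F [ 0.1  0.9 -1.6] w 0.0591 t 7.9
-> [0.4643, 0.2384, 0.031] [ 0.014 -0.003  0.758] [-0.004  0.002  0.007]
held: tool centre [-0.0012  0.0004  0.0314] top z 0.0061 n 18546 tilt deg [ 0.21 -0.13]
spindle pts 18326 median [0.465  0.2383 0.0628] x [0.4364 0.4913] y [0.2105 0.2664]
```

View pics/w6.png

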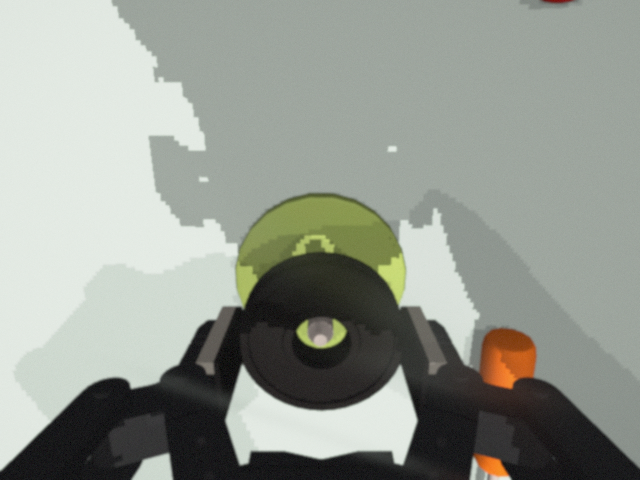

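The spindle shows inside the hole at (320,335). Lowering the rest of the way and releasing.

>>> step_arm(series=[0.01,0,0.3,0,0,0,0.5,0.01,0,0.6,0,0,0,0.5,0.01,0,0.74,0,0,0,0.5,0.01,0,0.74,0,0,0,0.5,0.01,0,0.74,0,0,0,0.5])

```text
time_s: 8.57
position: [0.4648, 0.2387, 0.0326]
ee_rot: [-179.9, -0.1, 0.1]
force: [0.7, 0.7, -1.9]
grip_width: 0.0588
```

>>> step_arm(series=[0,0,0,0,0,0,0.7,0,0,0,0,0,0,0.85,0,0,0,0,0,0,0.85,0,0,0,0,0,0,0.85])

```text
time_s: 9.07
position: [0.4649, 0.2387, 0.0328]
ee_rot: [-179.9, -0.1, 0.1]
force: [0.2, -0.3, -0.5]
grip_width: 0.0727
```

>>> step_arm(series=[0,0,-0.4,0,0,0,0.85,0,0,-1,0,0,0,0.85,0,0,-2,0,0,0,0.85,0,0,-2.4,0,0,0,0.85])

```text
time_s: 9.57
position: [0.4658, 0.2393, 0.1556]
ee_rot: [-179.8, -0.3, 0.1]
force: [0.5, -0.1, 0.1]
grip_width: 0.072
```

Run:
```python
from wv import *
s,c,p,d,W=wrist("w7"); go(s,[.47,-.265,.16],0)
m=(d>0)&(abs(W[...,2]-.024)<.006)&(np.hypot(W[...,0]-.4633,W[...,1]-.2383)<.045); Q=W[m][:,:2]
h=cv2.convexHull((Q*1e4).astype(np.float32)).reshape(-1,2)/1e4
print(len(Q),np.median(W[m][:,2]),least_squares(lambda x:np.linalg.norm(h-x[:2],axis=1)-x[2],[.463,.238,.03],loss="soft_l1",f_scale=.0007).x.round(4))
```

```text
pos [0.4658 0.2393 0.1556] rot [-1.7979e+02 -2.8000e-01  6.0000e-02] F [ 0.5 -0.1  0.1] w 0.072 t 9.575
-> [0.47, -0.265, 0.16] [ 0.074 10.086 -0.124] [-0.021 -0.028  0.006]
5854 0.02372285469231799 [0.4638 0.2388 0.031 ]
```

View pics/w7.png

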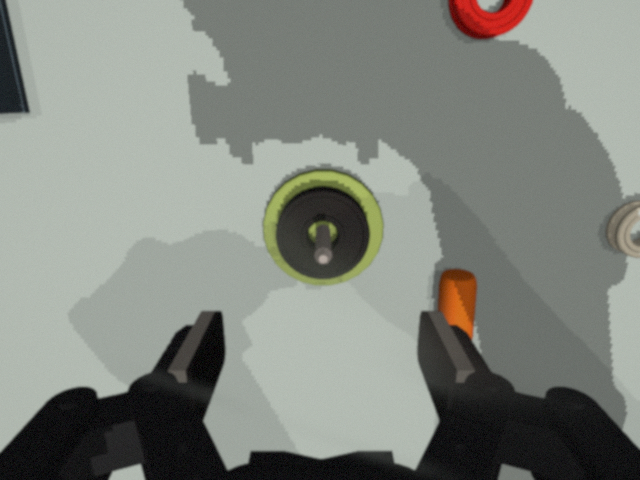

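Black lies flat on the base with the spindle through it (fit 0.5 mm from the axis, top at 24 mm). Next, brass.

>>> step_arm(series=[0,1,0,0,0,0,0.85,0,2.1,0,0,0,0,0.85,0,3.2,0,0,0,0,0.85,0,4.3,0,0,0,0,0.8,0,5.4,0,0,0,0,0.8,0,6.5,0,0,0,0,0.8,0,7.6,0,0,0,0,0.8,0,8.7,0,0,0,0,0.8])

```text
time_s: 10.62
position: [0.4665, -0.197, 0.1547]
ee_rot: [-179.7, -0.4, 0.1]
force: [1.1, 0.2, 0.3]
grip_width: 0.0687
```

Run:
```python
from wv import *
from plant import r
go(r.read_state(),[.4694,-.268,.14])
```

```text
pos [ 0.4665 -0.197   0.1547] rot [-1.7974e+02 -3.7000e-01  6.0000e-02] F [1.1 0.2 0.3] w 0.0687 t 10.625
-> [0.4694, -0.268, 0.14] [0.054 1.422 0.289] [-0.026 -0.037  0.006]
```

>>> step_arm(series=[0.05,0.8,0.1,0,0,0,0.78,0.05,1.42,0.29,-0.03,-0.04,0,0.78,0.05,1.42,0.29,-0.03,-0.04,0,0.78,0.05,1.42,0.29,-0.03,-0.04,0,0.78,0.05,1.42,0.29,-0.03,-0.04,0,0.78])

```text
time_s: 11.25
position: [0.4695, -0.2665, 0.14]
ee_rot: [180.0, 0.0, 0.2]
force: [-0.5, 0.4, 0.5]
grip_width: 0.0664
```

```bash
cat >> wv.py <<'E'
def wheel(W,d,g,D,zt=.014,tol=.005):
    m=(d>0)&(abs(W[...,2]-zt)<tol)&(np.hypot(W[...,0]-g[0],W[...,1]-g[1])<D/2+.008); Q=W[m][:,:2]
    h=cv2.convexHull((Q*1e4).astype(np.float32)).reshape(-1,2)/1e4
    f=least_squares(lambda x:np.linalg.norm(h-x[:2],axis=1)-x[2],[*g,D/2],loss="soft_l1",f_scale=.0007).x
    A=np.c_[Q-f[:2],np.ones(len(Q))]; pl=np.linalg.lstsq(A,W[m][:,2],rcond=None)[0]
    print("wheel",f.round(4),"z",np.median(W[m][:,2]).round(4),"n",len(Q),"tilt",np.degrees(pl[:2]).round(2)); return f
E
python3 - <<'E'
from wv import *
s,c,p,d,W=wrist("w8"); f=wheel(W,d,[.4694,-.268],.054); go(s,[f[0],f[1],.019],0)
near=(d>0)&(W[...,2]>.06); print(np.percentile(W[near][:,2],[0,.5,2]))
E
```

```text
wheel [ 0.4696 -0.2684  0.027 ] z 0.0138 n 4636 tilt [-0.01  0.04]
pos [ 0.4695 -0.2665  0.14  ] rot [1.7999e+02 1.0000e-02 1.8000e-01] F [-0.5  0.4  0.5] w 0.0664 t 11.25
-> [np.float64(0.46955490814708273), np.float64(-0.2683565334963725), 0.019] [1.000e-03 3.700e-02 2.421e+00] [0.001 0.001 0.018]
[0.12750818 0.13187635 0.13711656]
```

View pics/w8.png

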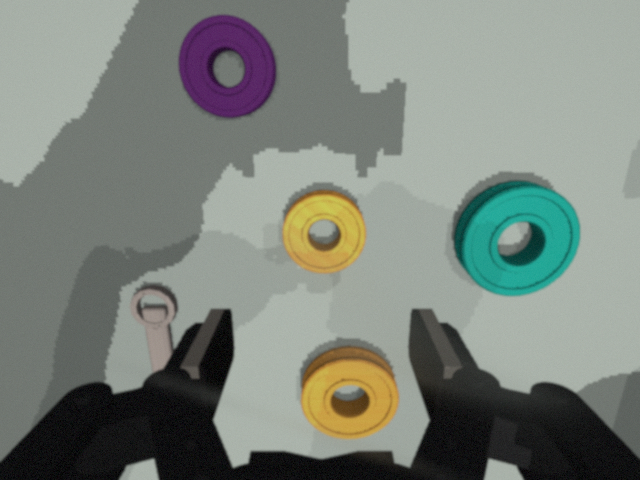

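Brass at (324,231): (0.4696,-0.2684), radius 27 mm. The larger look-alike is at (350,398). The tips touched the bench lightly last time, so I'll grip 3 mm higher.

>>> step_arm(series=[0,0.03,1,0,0,0,0.78,0,0.03,1.8,0,0,0,0.78,0,0.03,2.2,0,0,0,0.78,0,0.03,2.35,0,0,0,0.78,0,0.03,2.35,0,0,0,0.78,0,0.03,2.35,0,0,0,0.78])

```text
time_s: 12.05
position: [0.4704, -0.2684, 0.0237]
ee_rot: [179.9, -0.1, 0.2]
force: [0.2, 0.6, 0.4]
grip_width: 0.0667
```

>>> step_arm(series=[0,0,0,0,0,0,0.45,0,0,0,0,0,0,0.45,0,0,0,0,0,0,0.45,0,0,0,0,0,0,0.45,0,0,0,0,0,0,0.45])

```text
time_s: 12.68
position: [0.4707, -0.2685, 0.0251]
ee_rot: [179.9, -0.2, 0.2]
force: [-2.2, 1.4, 8.4]
grip_width: 0.0512
```

>>> step_arm(series=[0,0,-0.2,0,0,0,0.45,0,0,-0.8,0,0,0,0.45,0,0,-1.8,0,0,0,0.45,0,0,-2.8,0,0,0,0.45])

```text
time_s: 13.18
position: [0.4701, -0.2682, 0.1671]
ee_rot: [179.9, -0.2, 0.2]
force: [0.2, -0.6, -1.5]
grip_width: 0.0511
```

Run:
```python
from wv import *
s,c,p,d,W=wrist("w9"); go(s,[.405,.2384,.16],0)
held(s,W,d,.054,box=[235,245,408,418])
```

```text
pos [ 0.4701 -0.2682  0.1671] rot [ 1.799e+02 -1.600e-01  1.900e-01] F [ 0.2 -0.6 -1.5] w 0.0511 t 13.175
-> [0.405, 0.2384, 0.16] [ -1.268 -10.136   0.122] [ 0.01  -0.016  0.019]
held: tool centre [-0.001  -0.      0.0274] top z 0.0114 n 12715 tilt deg [ 0.14 -0.11]
```

View pics/w9.png

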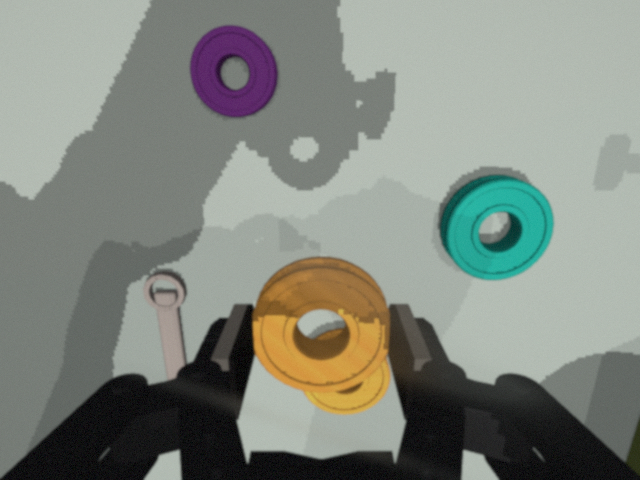

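Brass held centred (-1, 0 mm), with its bottom 25 mm below the TCP. Carrying it to the spindle.

>>> step_arm(series=[0,-1,0,0,0,0,0.45,0,-2.1,0,0,0,0,0.45,0,-3.2,0,0,0,0,0.45,0,-4.3,0,0,0,0,0.45,0,-5.4,0,0,0,0,0.45,-0.1,-6.5,0,0,0,0,0.45,-0.1,-7.6,0,0,0,0,0.45,-0.1,-8.7,0,0,0,0,0.45])

```text
time_s: 14.22
position: [0.4671, 0.1667, 0.1718]
ee_rot: [179.7, -0.8, 0.1]
force: [1.5, -0.2, -2.8]
grip_width: 0.051
```

Run:
```python
from wv import *
from plant import r
go(r.read_state(),[.4643,.2386,.13])
```

```text
pos [0.4671 0.1667 0.1718] rot [ 1.7965e+02 -7.7000e-01  1.4000e-01] F [ 1.5 -0.2 -2.8] w 0.051 t 14.225
-> [0.4643, 0.2386, 0.13] [-0.063 -1.443  0.827] [ 0.035 -0.077  0.014]
```

>>> step_arm(series=[0,-0.8,0.2,0,0,0,0.45,-0.06,-1.44,0.6,0.03,-0.08,0,0.45,-0.06,-1.44,0.82,0.03,-0.08,0,0.45,-0.06,-1.44,0.82,0.03,-0.08,0,0.45,-0.06,-1.44,0.82,0.03,-0.08,0,0.45])

```text
time_s: 14.85
position: [0.4649, 0.2372, 0.1309]
ee_rot: [179.9, -0.0, 0.0]
force: [-0.0, 0.3, -2.4]
grip_width: 0.0512
```

Run:
```python
from wv import *
s,c,p,d,W=wrist("w10"); held(s,W,d,.054,box=[235,245,408,418]); go(s,[.4643,.2386,.052])
```

```text
held: tool centre [-0.0011  0.0001  0.0274] top z 0.0114 n 12716 tilt deg [ 0.14 -0.1 ]
pos [0.4649 0.2372 0.1309] rot [ 1.7993e+02 -1.0000e-02  3.0000e-02] F [-0.   0.3 -2.4] w 0.0512 t 14.85
-> [0.4643, 0.2386, 0.052] [-0.013 -0.03   1.578] [ 0.007 -0.001  0.003]
```

View pics/w10.png

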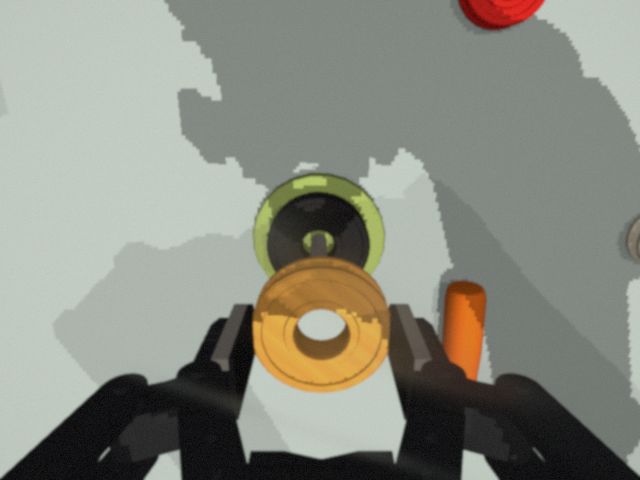

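>>> step_arm(series=[-0.01,-0.03,0.4,0,0,0,0.45,-0.01,-0.03,0.8,0,0,0,0.45,-0.01,-0.03,1.15,0,0,0,0.45,-0.01,-0.03,1.15,0,0,0,0.45])

```text
time_s: 15.4
position: [0.4641, 0.238, 0.0727]
ee_rot: [179.9, 0.1, 0.0]
force: [0.8, -0.2, -2.2]
grip_width: 0.051
```

Run:
```python
from wv import *
s,c,p,d,W=wrist("w11"); held(s,W,d,.054,box=[235,245,408,418]); go(s,[.4643,.2386,.052])
```

```text
held: tool centre [-0.001  -0.0001  0.0275] top z 0.0114 n 13158 tilt deg [ 0.18 -0.08]
pos [0.4641 0.238  0.0727] rot [1.7987e+02 7.0000e-02 0.0000e+00] F [ 0.8 -0.2 -2.2] w 0.051 t 15.4
-> [0.4643, 0.2386, 0.052] [ 0.005 -0.014  0.414] [0.013 0.007 0.   ]
```

View pics/w11.png

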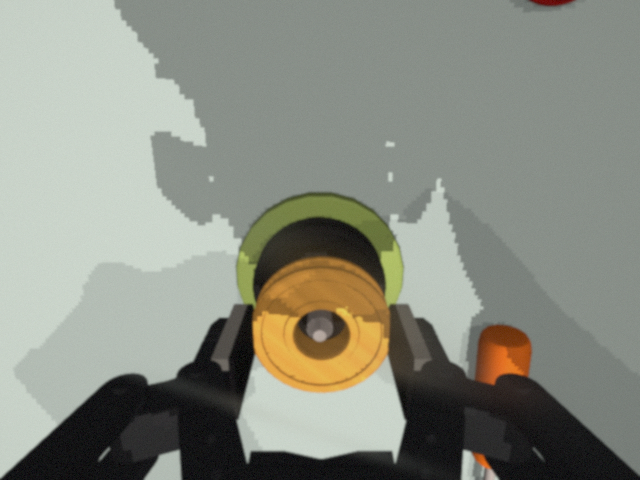

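The spindle is inside the brass wheel's hole at (320,328). Lowering, releasing and backing off.

>>> step_arm(series=[0,-0.01,0.2,0,0,0,0.45,0,-0.01,0.41,0,0,0,0.45,0,-0.01,0.42,0,0,0,0.45,0,-0.01,0.42,0,0,0,0.45])

```text
time_s: 15.95
position: [0.4645, 0.2391, 0.0524]
ee_rot: [179.9, 0.0, 0.0]
force: [-0.9, 0.6, -2.0]
grip_width: 0.0514
```

>>> step_arm(series=[0,0,0,0,0,0,0.65,0,0,0,0,0,0,0.78,0,0,0,0,0,0,0.78,0,0,0,0,0,0,0.78])

```text
time_s: 16.45
position: [0.4646, 0.2391, 0.0525]
ee_rot: [179.9, -0.0, 0.0]
force: [-0.0, -0.1, 0.1]
grip_width: 0.0666
```

>>> step_arm(series=[0,0,-0.4,0,0,0,0.78,0,0,-1,0,0,0,0.78,0,0,-2,0,0,0,0.78,0,0,-2,0,0,0,0.78])

```text
time_s: 16.95
position: [0.4668, 0.2407, 0.1562]
ee_rot: [-179.9, -0.4, 0.0]
force: [-0.2, -0.4, -0.6]
grip_width: 0.0666
```

Run:
```python
from wv import *
s,c,p,d,W=wrist("w12"); wheel(W,d,[.4633,.2384],.054,.038); go(s,[.607,.141,.14])
```

```text
wheel [0.4634 0.239  0.0269] z 0.0378 n 4802 tilt [-0.07 -0.06]
pos [0.4668 0.2407 0.1562] rot [-1.7987e+02 -3.8000e-01  1.0000e-02] F [-0.2 -0.4 -0.6] w 0.0666 t 16.95
-> [0.607, 0.141, 0.14] [2.801 1.995 0.337] [-0.013 -0.038  0.001]
```

View pics/w12.png

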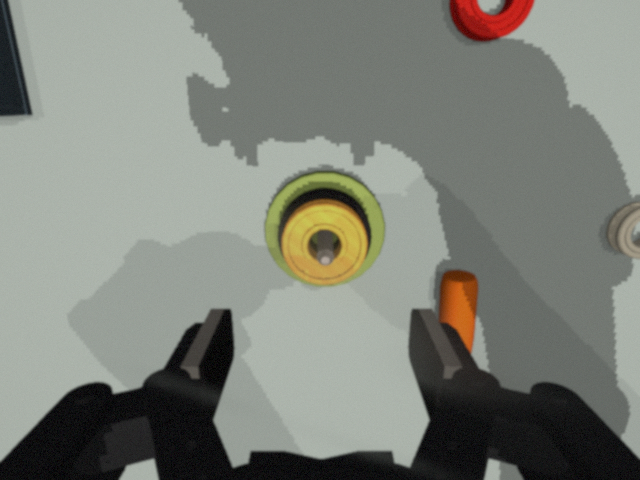

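Brass lies flat, top at 37.8 mm, 0.6 mm from the axis. Next, red.

>>> step_arm(series=[0.8,0.6,0,0,0,0,0.7,1.6,1.2,0.1,0,0,0,0.68,2.4,1.7,0.3,0,-0.03,0,0.68,2.8,2.0,0.33,0,-0.04,0,0.68,2.8,2.0,0.33,0,-0.04,0,0.68,2.8,2.0,0.33,0,-0.04,0,0.68,2.8,2.0,0.33,0,-0.04,0,0.68])

```text
time_s: 17.88
position: [0.6046, 0.1411, 0.138]
ee_rot: [-180.0, 0.2, 0.1]
force: [0.2, 0.5, -0.5]
grip_width: 0.0579
```

Run:
```python
from wv import *
s,c,p,d,W=wrist("w13"); f=wheel(W,d,[.607,.141],.046); go(s,[f[0]+.001,f[1],.023],0)
```

```text
wheel [0.6071 0.1413 0.023 ] z 0.0139 n 3269 tilt [-0.03 -0.16]
pos [0.6046 0.1411 0.138 ] rot [-1.7996e+02  2.5000e-01  1.3000e-01] F [ 0.2  0.5 -0.5] w 0.0579 t 17.875
-> [np.float64(0.6080768663227096), np.float64(0.1413103840654436), 0.023] [ 8.000e-02 -2.000e-03  2.299e+00] [-0.004  0.025  0.013]
```

View pics/w13.png

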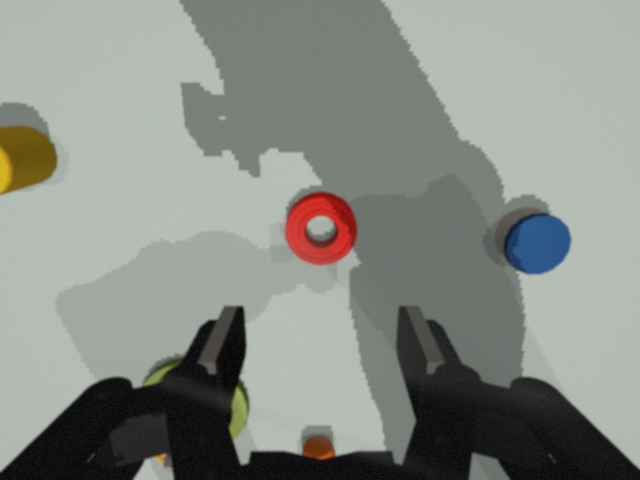

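Red at (321,229): (0.6071,0.1413), radius 23 mm.

>>> step_arm(series=[0.08,0,1,0,0,0,0.68,0.08,0,1.8,0,0.02,0,0.68,0.08,0,2.2,0,0.02,0,0.68,0.08,0,2.3,0,0.02,0,0.68,0.08,0,2.3,0,0.02,0,0.68,0.08,0,2.3,0,0.02,0,0.68])

```text
time_s: 18.68
position: [0.6094, 0.1414, 0.0247]
ee_rot: [-179.9, -0.1, 0.1]
force: [-0.5, -0.4, 0.2]
grip_width: 0.0581
```

>>> step_arm(series=[0,0,0,0,0,0,0.35,0,0,0,0,0,0,0.35,0,0,0,0,0,0,0.35,0,0,0,0,0,0,0.35,0,0,0,0,0,0,0.35])

```text
time_s: 19.3
position: [0.6103, 0.1416, 0.0259]
ee_rot: [-179.9, -0.2, 0.1]
force: [-0.7, -1.1, 7.5]
grip_width: 0.043
```

>>> step_arm(series=[0,0,-0.2,0,0,0,0.35,0,0,-0.8,0,0,0,0.35,0,0,-1.8,0,0,0,0.35,0,0,-2.8,0,0,0,0.35,0,0,-2.8,0,0,0,0.35])

```text
time_s: 19.92
position: [0.6125, 0.1423, 0.1711]
ee_rot: [-179.8, -0.7, 0.1]
force: [0.0, -0.6, -0.5]
grip_width: 0.0432
```

Run:
```python
from wv import *
s,c,p,d,W=wrist("w14"); held(s,W,d,.046,box=[235,245,408,418]); go(s,[.4643,.2386,.15],0)
```

```text
held: tool centre [-0.0022 -0.0001  0.0239] top z 0.012 n 8718 tilt deg [ 0.13 -0.09]
pos [0.6125 0.1423 0.1711] rot [-1.7976e+02 -7.2000e-01  9.0000e-02] F [ 0.  -0.6 -0.5] w 0.0432 t 19.925
-> [0.4643, 0.2386, 0.15] [-2.966 -1.929  0.394] [-0.024 -0.072  0.009]
```

View pics/w14.png

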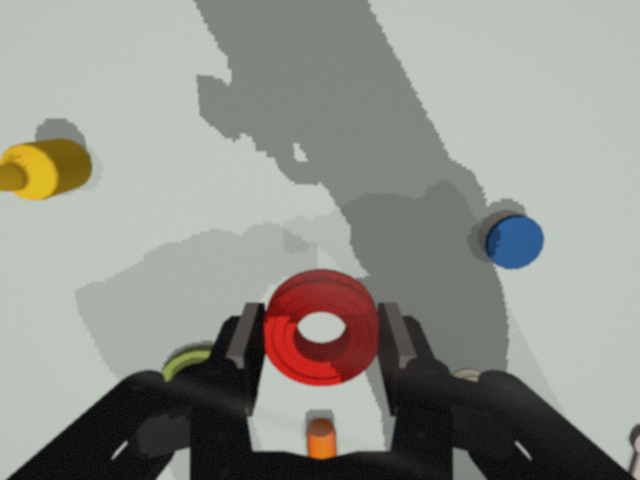

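Red held, offset -2 mm in x, which I'll compensate.

>>> step_arm(series=[-0.8,-0.5,0,0,0,0,0.35,-1.6,-1,0.1,0,-0.03,0,0.35,-2.4,-1.5,0.2,-0.02,-0.07,0,0.35,-2.94,-1.93,0.4,-0.02,-0.07,0,0.35,-2.94,-1.93,0.4,-0.02,-0.07,0,0.35,-2.94,-1.93,0.4,-0.02,-0.07,0,0.35,-2.94,-1.93,0.4,-0.02,-0.07,0,0.35])

```text
time_s: 20.85
position: [0.4649, 0.237, 0.1473]
ee_rot: [179.9, 0.2, -0.0]
force: [-0.3, 0.7, 0.1]
grip_width: 0.043
```

Run:
```python
from wv import *
s,c,p,d,W=wrist("w15"); held(s,W,d,.046,box=[235,245,408,418]); go(s,[.4655,.2386,.066],0)
```

```text
held: tool centre [-0.0024  0.0003  0.0236] top z 0.012 n 8723 tilt deg [ 0.08 -0.09]
pos [0.4649 0.237  0.1473] rot [ 1.7994e+02  2.2000e-01 -2.0000e-02] F [-0.3  0.7  0.1] w 0.043 t 20.85
-> [0.4655, 0.2386, 0.066] [ 0.019 -0.034  1.626] [ 0.006  0.022 -0.002]
```

>>> step_arm(series=[0.02,-0.03,0.5,0,0.02,0,0.35,0.02,-0.03,1,0,0.02,0,0.35,0.02,-0.03,1.3,0,0.02,0,0.35,0.02,-0.03,1.3,0,0.02,0,0.35,0.02,-0.03,1.3,0,0.02,0,0.35])

```text
time_s: 21.52
position: [0.4662, 0.2388, 0.0831]
ee_rot: [180.0, -0.0, -0.0]
force: [-0.4, 0.5, -1.1]
grip_width: 0.0427
```

Run:
```python
from wv import *
s,c,p,d,W=wrist("w16"); held(s,W,d,.046,box=[235,245,408,418]); go(s,[.4655,.2386,.066],0)
```

```text
held: tool centre [-0.0023 -0.0001  0.0237] top z 0.012 n 8731 tilt deg [ 0.12 -0.08]
pos [0.4662 0.2388 0.0831] rot [ 1.7998e+02 -5.0000e-02 -4.0000e-02] F [-0.4  0.5 -1.1] w 0.0427 t 21.525
-> [0.4655, 0.2386, 0.066] [-0.015  0.003  0.342] [ 0.002 -0.005 -0.004]
```

View pics/w16.png

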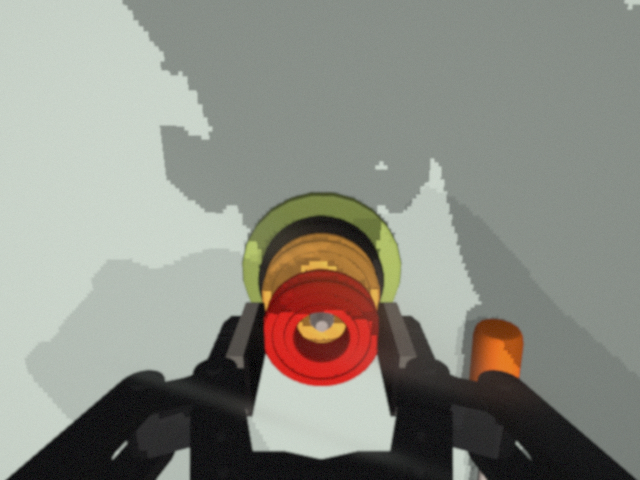

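The spindle tip is in the hole at (321,322). Lowering and releasing.

>>> step_arm(series=[-0.02,0,0.2,0,0,0,0.35,-0.02,0,0.34,0,0,0,0.35,-0.02,0,0.34,0,0,0,0.35,-0.02,0,0.34,0,0,0,0.35])

```text
time_s: 22.08
position: [0.4653, 0.2389, 0.0663]
ee_rot: [180.0, -0.1, -0.0]
force: [0.1, -0.5, -1.4]
grip_width: 0.043
```

>>> step_arm(series=[0,0,0,0,0,0,0.55,0,0,0,0,0,0,0.68,0,0,0,0,0,0,0.68,0,0,0,0,0,0,0.68])

```text
time_s: 22.58
position: [0.4654, 0.239, 0.0663]
ee_rot: [180.0, -0.1, -0.0]
force: [-0.4, -0.9, 0.1]
grip_width: 0.0581
```

>>> step_arm(series=[0,0,-0.4,0,0,0,0.68,0,0,-1,0,0,0,0.68,0,0,-1.7,0,0,0,0.68,0,0,-1.7,0,0,0,0.68])

```text
time_s: 23.08
position: [0.4668, 0.24, 0.1539]
ee_rot: [-179.9, -0.3, -0.0]
force: [-0.5, 0.4, -0.6]
grip_width: 0.0579
```

Run:
```python
from wv import *
s,c,p,d,W=wrist("w17"); wheel(W,d,[.4633,.2384],.046,.052,.004); go(s,[.4645,.020,.14])
```

```text
wheel [0.4626 0.2389 0.023 ] z 0.0519 n 3794 tilt [-0.06 -0.15]
pos [0.4668 0.24   0.1539] rot [-1.7985e+02 -3.4000e-01 -5.0000e-02] F [-0.5  0.4 -0.6] w 0.0579 t 23.075
-> [0.4645, 0.02, 0.14] [-0.045  4.4    0.266] [-0.015 -0.034 -0.005]
```

View pics/w17.png

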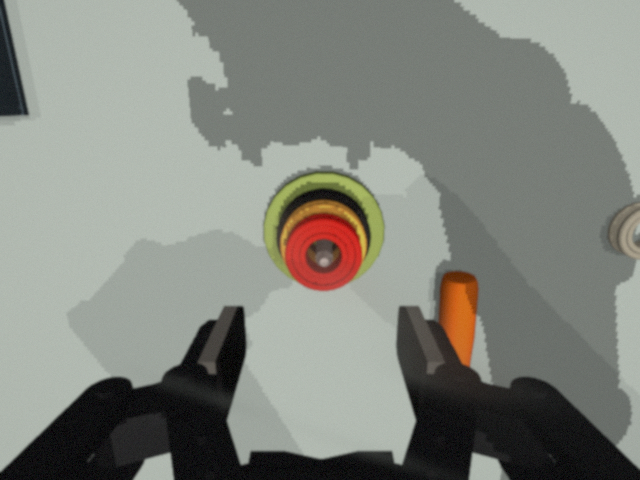

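Red lies flat, top at 51.9 mm, less than 1 mm from the axis. Next, white.

>>> step_arm(series=[0,1,0,0,0,0,0.6,0,2,0,0,0,0,0.6,0,3,0.1,0,0,0,0.58,-0.04,4,0.2,0,-0.03,0,0.58,-0.04,4.4,0.27,0,-0.03,0,0.58,-0.04,4.4,0.27,0,-0.03,0,0.58,-0.04,4.4,0.27,0,-0.03,0,0.58])

```text
time_s: 24.0
position: [0.4636, 0.0204, 0.1382]
ee_rot: [-179.9, 0.1, 0.0]
force: [0.2, 0.2, -0.8]
grip_width: 0.0494
```

Run:
```python
from wv import *
s,c,p,d,W=wrist("w18"); f=wheel(W,d,[.4645,.020],.038); go(s,[f[0],f[1],.024],0)
```

```text
wheel [0.4641 0.0196 0.019 ] z 0.0141 n 2005 tilt [0.12 0.04]
pos [0.4636 0.0204 0.1382] rot [-1.7991e+02  1.4000e-01  3.0000e-02] F [ 0.2  0.2 -0.8] w 0.0494 t 24.0
-> [np.float64(0.4640997571168958), np.float64(0.019579761746767683), 0.024] [0.016 0.02  2.284] [-0.009  0.014  0.003]
```

View pics/w18.png

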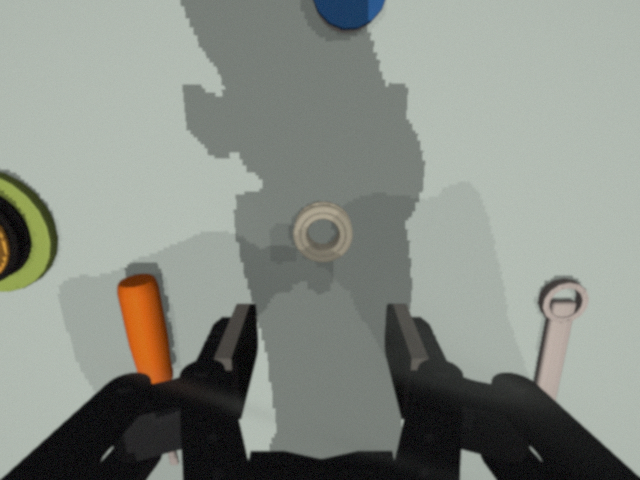

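White at (322,232): (0.4641,0.0196), radius 19 mm.

>>> step_arm(series=[0,0.02,1,0,0,0,0.58,0,0.02,1.8,0,0,0,0.58,0,0.02,2.2,0,0.01,0,0.58,0,0.02,2.28,0,0.01,0,0.58,0,0.02,2.28,0,0.01,0,0.58,0,0.02,2.28,0,0.01,0,0.58])

```text
time_s: 24.8
position: [0.4643, 0.0203, 0.0253]
ee_rot: [-179.9, -0.1, 0.1]
force: [-0.8, -0.0, -0.1]
grip_width: 0.0493
```

>>> step_arm(series=[0,0,0,0,0,0,0.25,0,0,0,0,0,0,0.25,0,0,0,0,0,0,0.25,0,0,0,0,0,0,0.25,0,0,0,0,0,0,0.25])

```text
time_s: 25.42
position: [0.4649, 0.0203, 0.0262]
ee_rot: [-179.9, -0.2, 0.1]
force: [-2.4, -0.6, 8.4]
grip_width: 0.0347
```

>>> step_arm(series=[0,0,-0.2,0,0,0,0.25,0,0,-0.8,0,0,0,0.25,0,0,-1.8,0,0,0,0.25,0,0,-2.8,0,0,0,0.25,0,0,-2.8,0,0,0,0.25])

```text
time_s: 26.05
position: [0.4671, 0.0203, 0.1704]
ee_rot: [-179.9, -0.7, 0.1]
force: [-0.0, 0.4, -0.1]
grip_width: 0.0345
```

Run:
```python
from wv import *
s,c,p,d,W=wrist("w19"); held(s,W,d,.038,box=[235,245,408,418]); go(s,[.4645,.2386,.16],0)
```

```text
held: tool centre [-0.      0.0005  0.0197] top z 0.0121 n 5557 tilt deg [ 0.04 -0.13]
pos [0.4671 0.0203 0.1704] rot [-1.7986e+02 -6.7000e-01  5.0000e-02] F [-0.   0.4 -0.1] w 0.0345 t 26.05
-> [0.4645, 0.2386, 0.16] [-0.05  -4.366  0.219] [-0.014 -0.067  0.005]
```

View pics/w19.png

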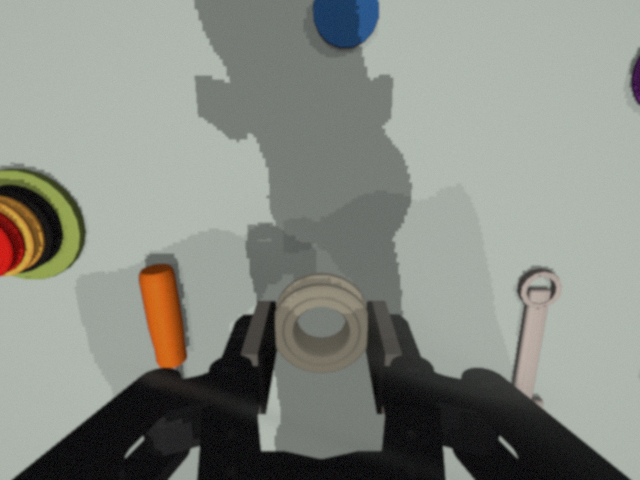

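>>> step_arm(series=[0,-1,0,0,0,0,0.25,0,-2,0,0,0,0,0.25,0,-3,0.1,0,-0.03,0,0.25,-0.07,-4,0.2,-0.01,-0.07,0,0.25,-0.07,-4.37,0.22,-0.01,-0.07,0,0.25,-0.07,-4.37,0.22,-0.01,-0.07,0,0.25,-0.07,-4.37,0.22,-0.01,-0.07,0,0.25])

```text
time_s: 26.98
position: [0.462, 0.2363, 0.1571]
ee_rot: [179.9, 0.3, -0.1]
force: [-0.2, -0.6, -0.0]
grip_width: 0.0348
```

Run:
```python
from wv import *
s,c,p,d,W=wrist("w20"); held(s,W,d,.038,box=[235,245,408,418]); go(s,[.4633,.2388,.080],0)
```

```text
held: tool centre [ 0.0021 -0.0003  0.0218] top z 0.0121 n 5547 tilt deg [-0.07 -0.26]
pos [0.462  0.2363 0.1571] rot [ 1.7991e+02  3.2000e-01 -7.0000e-02] F [-0.2 -0.6 -0. ] w 0.0348 t 26.975
-> [0.4633, 0.2388, 0.08] [ 0.035 -0.053  1.541] [ 0.009  0.032 -0.007]
```

>>> step_arm(series=[0.03,-0.05,0.5,0,0.03,0,0.25,0.03,-0.05,0.9,0,0.03,0,0.25,0.03,-0.05,1.2,0,0.03,0,0.25,0.03,-0.05,1.2,0,0.03,0,0.25,0.03,-0.05,1.2,0,0.03,0,0.25])

```text
time_s: 27.65
position: [0.4638, 0.2385, 0.0979]
ee_rot: [179.9, -0.1, -0.1]
force: [0.3, -0.4, 0.3]
grip_width: 0.0349
```

Run:
```python
from wv import *
s,c,p,d,W=wrist("w21"); held(s,W,d,.038,box=[268,265,376,380]); go(s,[.4633,.2388,.080],0)
```

```text
held: tool centre [-0.0002  0.0001  0.02  ] top z 0.0122 n 5435 tilt deg [ 0.11 -0.06]
pos [0.4638 0.2385 0.0979] rot [ 1.7994e+02 -5.0000e-02 -1.3000e-01] F [ 0.3 -0.4  0.3] w 0.0349 t 27.65
-> [0.4633, 0.2388, 0.08] [-0.011 -0.005  0.357] [ 0.006 -0.005 -0.013]
```

View pics/w21.png

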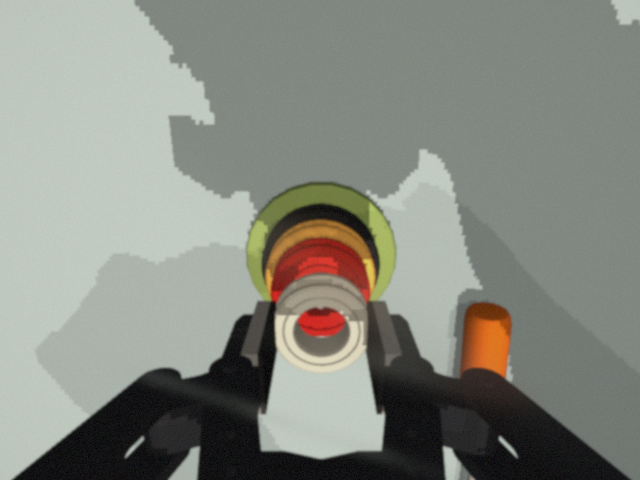

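>>> step_arm(series=[-0.01,0,0.2,0,0,0,0.25,-0.01,0,0.36,0,0,0,0.25,-0.01,0,0.36,0,0,0,0.25,-0.01,0,0.36,0,0,0,0.25,-0.01,0,0.36,0,0,0,0.25])

```text
time_s: 28.32
position: [0.4636, 0.2388, 0.0802]
ee_rot: [180.0, -0.1, -0.1]
force: [0.1, -0.6, -1.1]
grip_width: 0.0349
```

Run:
```python
from wv import *
s,c,p,d,W=wrist("w22"); held(s,W,d,.038,box=[268,265,376,380]); go(s,[.4633,.2388,.079],0)
```

```text
held: tool centre [-0.0004 -0.0001  0.0197] top z 0.0123 n 5431 tilt deg [ 0.21 -0.18]
pos [0.4636 0.2388 0.0802] rot [ 1.7997e+02 -9.0000e-02 -1.2000e-01] F [ 0.1 -0.6 -1.1] w 0.0349 t 28.325
-> [0.4633, 0.2388, 0.079] [-0.006  0.001  0.024] [ 0.003 -0.009 -0.012]
```

View pics/w22.png

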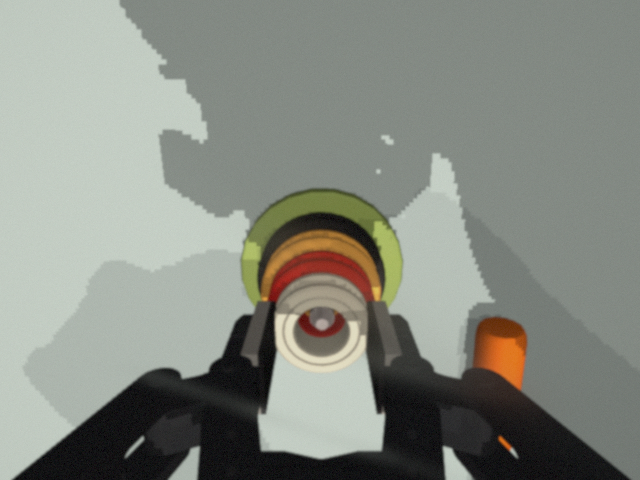

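The spindle tip is inside the white wheel's hole at (321,322), about 2 mm above rest. Releasing.

>>> step_arm(series=[0,0,0,0,0,0,0.45,0,0,0,0,0,0,0.58,0,0,0,0,0,0,0.58,0,0,0,0,0,0,0.58])

```text
time_s: 28.88
position: [0.4636, 0.2388, 0.0803]
ee_rot: [180.0, -0.1, -0.1]
force: [-0.3, 0.2, -0.3]
grip_width: 0.0497
```

>>> step_arm(series=[0,0,-0.4,0,0,0,0.58,0,0,-1,0,0,0,0.58,0,0,-1.7,0,0,0,0.58,0,0,-2,0,0,0,0.58,0,0,-2,0,0,0,0.58])

```text
time_s: 29.5
position: [0.4639, 0.2391, 0.1808]
ee_rot: [-180.0, -0.2, -0.1]
force: [-0.3, 0.4, -0.5]
grip_width: 0.0494
```

Run:
```python
from wv import *
s,c,p,d,W=wrist("w23"); wheel(W,d,[.4633,.2384],.038,.066,.004); go(s,[.4633,.2388,.079],0)
z0=np.load("scene0.npz")["d"]
for n in ["scene","top"]:
    p,d=grab_frame(n); cv2.imwrite(f"pics/{n}1.png",p[:,:,::-1]); np.savez(n+"1.npz",p=p,d=d)
    W=cloud(d,calibration(n)); wheel(W,d,[.4633,.2384],.038,.066,.004)
    W0=cloud(np.load(n+"0.npz")["d"],calibration(n))
    for k,(x,y,rr,zm) in dict(tin=(.600,.006,.04,.012),bottle=(.65,.33,.05,.03),jar=(.65,-.325,.05,.03),driver=(.352,.139,.09,.006),wrench=(.352,-.15,.09,.003)).items():
        a=[np.median(w[(w[...,2]>zm)&(w[...,2]<.09)&(np.hypot(w[...,0]-x,w[...,1]-y)<rr)][:,:2],0).round(4) for w in (W0,W)]; print(n,k,*a)
```

```text
wheel [0.463  0.2387 0.019 ] z 0.0661 n 2152 tilt [ 0.04 -0.1 ]
pos [0.4639 0.2391 0.1808] rot [-1.7999e+02 -1.9000e-01 -1.3000e-01] F [-0.3  0.4 -0.5] w 0.0494 t 29.5
-> [0.4633, 0.2388, 0.079] [-0.019  0.006  2.036] [-0.001 -0.019 -0.013]
wheel [0.4638 0.2387 0.019 ] z 0.0662 n 289 tilt [0.07 0.73]
scene tin [0.6027 0.0098] [0.6024 0.0094]
scene bottle [0.6581 0.3307] [0.6582 0.3306]
scene jar [ 0.6523 -0.3025] [ 0.653  -0.3019]
scene driver [0.3909 0.1458] [0.4005 0.1476]
scene wrench [ 0.3503 -0.1476] [ 0.3547 -0.1469]
wheel [0.4631 0.2382 0.0186] z 0.0657 n 170 tilt [-0.38 -0.35]
top tin [0.6002 0.0056] [0.6001 0.0056]
top bottle [0.6481 0.3189] [0.6481 0.3188]
top jar [ 0.6464 -0.3114] [ 0.6465 -0.3111]
top driver [0.3828 0.1381] [0.3829 0.1383]
top wrench [ 0.346  -0.1493] [ 0.3461 -0.1495]
```

View pics/w23.png

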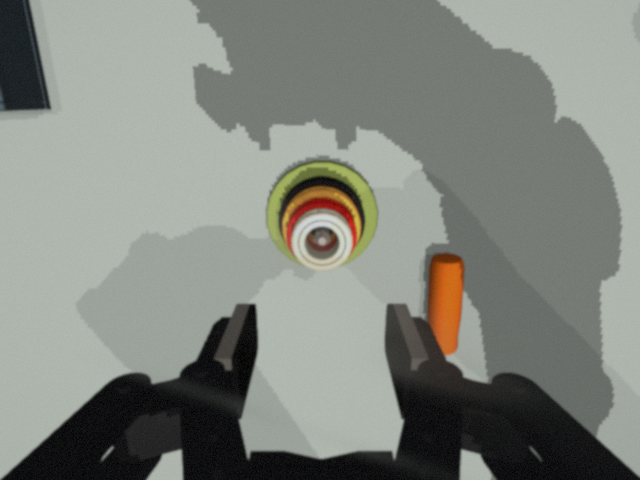

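View pics/scene1.png

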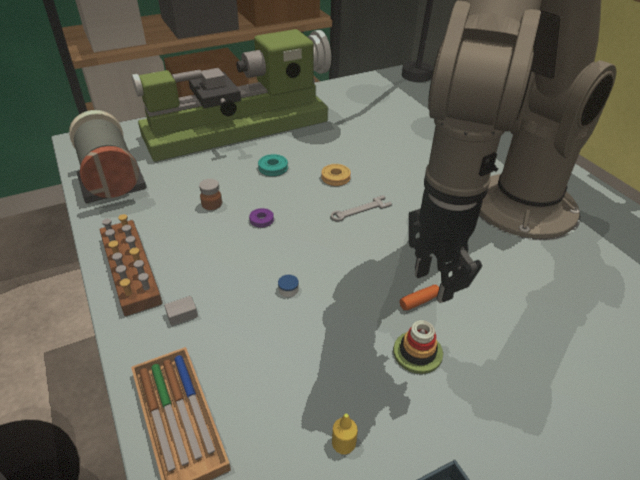

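All four wheels are stacked in order on the spindle, seen at (323,238) in the wrist view and (419,342) in the scene view. The bystanders have not moved, and the gripper is well clear. Handing in.

```bash
python3 -c "
from plant import workorder,r
print(workorder.job_done()); print(r.read_state()['time_s'])"
```

```text
the job is handed in; nothing more can be done
None
the job is handed in; nothing more can be done
```

All four wheels are on the green stand's spindle in the order asked: black, brass, red, white from the bottom up. I handed the job in at about 30 s of the 104 s. It reports no verdict, so what follows rests on my own last checks.

- **Wheels:** After each release the wrist camera showed the wheel flat and within about 1 mm of the spindle axis. The top faces measured 24, 38, 52 and 66 mm above the bench, as they should. For the white wheel on top, all three cameras agreed on the placing.
- **Brass wheel:** I took the smaller of the two yellow wheels, whose radius measured 27 mm. The larger yellow, purple and turquoise wheels were left alone.
- **Bystanders:** The top camera shows the tin, bottle, jar, screwdriver and wrench within 0.3 mm of where they started. The scene camera disagreed for the screwdriver (10 mm) and the wrench (4 mm). For the screwdriver that is because the gripper hides part of it in that view. I did not trace the wrench difference.
- **Other readings:** One fit of the held white wheel came out wrong (radius 21.8 mm) because its window was too wide. With a tighter window the offset came out right (radius 20 mm), and I used that. The highest force I read was about 8 N, as the fingers closed on wheels lying on the bench. At the end the gripper was open and about 100 mm above the stack.

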